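# Index the magnifier arm over the brass bush

### The job

Without gripping anything, hook a fingertip under the red lift ring of the swing arm, lift the spring pin out of its hole, and swing the arm by one hole so that the magnifier lens at its other end stands over the brass bush; then let the pin drop fully home in that hole and take the finger out of the ring. Do not pinch the ring or haul hard on it, and leave the brass bush, the steel block, the cap screw and the hex key where they are.

Things in the scene. Friction and masses are not known exactly. Their poses are not given: they have to be found in the camera images.
- index_base: Fixed round aluminium plate, 310 mm diameter, 16 mm thick, flat on the bench. Origin: centre of its underside, on the arm's vertical pivot axis; z up. On its -x side (towards the robot's left) five brass-edged pin holes lie 130 mm from the pivot: one straight along -x, the others 0.436 and 0.873 rad to either side of it. On its +x side are two black pads, one for the bush, one for the block.
- pivot (a point): The pivot axis of the swing arm at the plate's top (z = 16 mm); axes as the plate's. The two pads have their centres 125 mm from here, 0.436 rad to either side of +x; which holds the brass bush varies. The blue arm is 24 mm wide, its top at z = 68 mm, its hub here up to z = 80 mm. While the pin is in a hole the arm is locked; free, it has light friction (1.5 N at the ring) and stays where left.
- swing_arm (a joint): Angle of the blue arm about the pivot, rad, positive counter-clockwise from above, range -0.96 to 0.96. At the start 0: pin in the middle hole, ring on the plate's -x side, lens on its +x side. One hole is 0.436 rad. At +0.436 the lens is over the pad on the plate's +y side (the ring has gone towards -y); at -0.436 over the pad on its -y side.
- index_pin (a joint): Height in m of the spring pin: 0 fully home in a hole, 0.026 upper stop. The pin (9 mm, round nose) goes 10 mm deep: raise it more than 0.010 for the arm to swing. The spring pulls it down with 6 N at home, 9 N at the top. Let go between holes, the nose rides on the plate (reads about 0.010) and drops in by itself when the arm is pushed over a hole.
- ring_center (a point): Centre of the red lift ring on top of the pin: inner diameter 52 mm, wire 7 mm. Pin home: 131 mm above the bench, 111 mm from the pivot. The ring leans 40 degrees from upright towards the pivot, so the way through it runs from outside and above down towards the pivot, 40 (also 45) degrees below level. Lifting acts on its upper part. Axes turn with the arm: x towards the pivot, z up.
- barrel_top (a point): Top of the steel plunger barrel on the arm's end that carries the ring, 130 mm from the pivot, z = 100 mm; barrel 26 mm at its widest. The ring's collar (18 mm) sits on it, up to z = 107 mm, and the lowest part of the ring on that. Beyond the ring, towards the pivot, there is free space down to the arm's top at z = 68 mm.
- lens_center (a point): Centre of the round magnifier lens in its black rim (70 mm outer diameter, underside at z = 58 mm), on the other end of the swing arm, 125 mm from the pivot.
- bush_center (a point): Centre, half-way up, of the loose brass guide bush (a yellow tube 30 mm in diameter, 28 mm high) standing on one of the two pads. Leave it in place.
- block_center (a point): Centre, half-way up, of the loose grey steel block with bores (28 x 50 x 28 mm) standing on the other pad. Leave it in place.
- screw_center (a point): Centre of a loose black cap screw standing on its 15 mm head, 40 mm tall, on the bench behind the plate (farther from the robot). Leave it in place.
- key_center (a point): Middle of a loose black hex key (40 x 104 x 9 mm) lying on the bench to the right of the plate. Leave it in place.
Things that resemble listed ones, but are neither listed nor needed, are in the scene too. Leave any pink look-alike of the part that bears bush_center alone.

How it is judged:
On the way, in this order (a step that is already met when the one before it is completed fails the run):
1. the pin is lifted clear of its hole (value of joint index_pin above 0.0095 m), for 0.1 s.
2. the pin is fully home in the next hole, with the lens over the brass bush (value of joint index_pin below 0.003 m and ((y of bush_center in the frame of index_base above 0 m and value of joint swing_arm between 0.39 and 0.48 rad) or (y of bush_center in the frame of index_base below 0 m and value of joint swing_arm between -0.48 and -0.39 rad))), for 0.2 s.
At the end, for the whole second after the job is handed in: The arm stands one hole from where it was (0.39 to 0.48 rad), on the side that puts the lens over the brass bush (centres within 20 mm seen from above), at rest; the pin is home (less than 3 mm up); bush, block, cap screw and hex key are within 12 mm of where they stood (all of step 2 and horizontal distance between lens_center and bush_center below 0.02 m and velocity of joint swing_arm between -0.05 and 0.05 rad/s and not (distance of bush_center from where it was at the start of the episode above 0.012 m) and not (distance of block_center from where it was at the start of the episode above 0.012 m) and not (distance of screw_center from where it was at the start of the episode above 0.012 m) and not (distance of key_center from where it was at the start of the episode above 0.012 m)); the robot touches nothing.
It fails at once if the fingers pinch the ring or haul on it with more than 35 N (contact force between the fingers and index_pin above 35 N).
It fails at once if the brass bush, steel block, cap screw or hex key is pushed, lifted or carried more than 12 mm (distance of any of bush_center, block_center, screw_center, key_center from where it was at the start of the episode above 0.012 m).
It also fails if it takes over 51 s, if anything falls off the work surface, if the arm or the gripper's body presses on something with over 40 N, if the wrist force passes 120 N, or if a joint passes its speed limit or range.

### The arm

A 6-joint arm with a two-finger parallel gripper is mounted at the origin on a cart in front of the work surface, level with it; the furniture and walls round the work are solid. World frame = base frame: x ahead of the robot, y to its left, z up, the work surface at z = 0. Lengths are in m, angles in rad, forces in N, time in s.
With the tool pointing down it reaches from about 0.35 to 0.975 m from the base axis. Payload 4.9 kg.
Tool frame: the origin (TCP) lies at the very end of the fingers, on their centre line; the grasp point (between the pads) lies 19 mm behind it; z points along the fingers, y is the direction in which the jaws open and shut (so a half turn about z gives the same grasp; the last joint's range is limited). The gripper opens to 85 mm and grips with 20 to 120 N. Pads are 22 mm wide; open, the fingers measure 114 mm over their backs; the gripper's body (76 mm by 85 mm) begins 54 mm behind the grasp point. The pads swing forward as they close: fully open they stand 13 mm farther back than shut.
Start: joints at [-1.274, 0.053, 1.613, -0, 1.476, -0.119], TCP at [0.252, -0.572, 0.231] pointing down, gripper open.
Joint ranges: [-3.01, 3.01], [-1.01, 2.22], [0.06, 2.58], [-1.02, 4.17], [0.09, 2.62], [-3.14, 3.14]. Speed limits (rad/s): [2.57, 2.57, 3.14, 3.14, 3.14, 3.14].

### API

Orientations are given as a rotation vector (axis times angle).
In Python, from station import ctrl gives the robot as it stands.
- The arm moves only by the tool step_arm, never from a script. Its argument "moves" is a list of rows, each a list of 5 numbers: the opening, from 0 (shut) to 1 (fully open), then the shift along the world's x, y, z in m, then the turn about the world's z in degrees. A call has 1 to 20 rows; each row shifts and turns the pose as measured when the row begins; what a row does not reach is not made up. A row lasts 1/8 s, in which the tool goes at most 62.5 mm and 10.7 degrees, less where a joint would pass 70% of its speed; a pose out of reach is approached as far as the arm can. A call is refused whole if a number of a shift passes 0.0625 or a number of a turn 10.7, either way. A call with a gripper value outside its range is refused whole. The fingers move at their own pace and stop on an object; "newtons" is the grip in N (left out, the last holds). Time passes only in rows, so rows that do not move let the fingers close. It gives the time, the measured TCP pose, the force and the opening at its end, in the units of the state.
- ctrl.get_obs(): the state, without advancing time (a new reading comes with each control period).
- ctrl.get_image(name): name is "scene" or "top"; returns a dict with "color" (480x640x3 uint8, red, green, blue), "camera_matrix" (3x3 intrinsics, pixels), "k1" (the pictures are not rectified: a ray, as slopes to the right and down, at radius r is drawn at 1 + k1 r^2 times it, then the intrinsics apply), "R" (3x3) and "t" (3): a world point X has camera coordinates R X + t. Camera axes: x right, y down, z forward; pixel columns grow to the right and rows downward; lengths in m; the calibration is good to about 2 mm. A picture is of the moment at which its call begins. There is no depth.
- ctrl.finish_job(): hands the job in, once; it reports no verdict.
Trained networks look in a picture, given as the dict that the camera call returned (one of the last four; its "shot" number tells which), for a name from the list of things; names that differ only in an ending like _2 or _b are one class to them, and where a whole thing is asked for, a point or a joint stands for the part that bears it (a point fixed in the world has none). Each returns a list of dicts, best first, with "p" (0 to 1); they miss things now and then, are a little off and sometimes report something else, mostly with a low value. They report only what shows in the picture. A call takes as long as a camera call. They do not tell look-alikes from the thing itself.
- ctrl.spot_in(picture, query): "bbox" ([left, top, right, bottom] in pixels, round what is visible of it).
The state is a dict: "t": time; "q": joint angles; "dq": joint speeds; "effort": joint torques, N m; "tool_pos": TCP position; "tool_rot": TCP orientation; "contact_force": force on the tool from outside, world axes, zero at the start; "wrist_torque": the same for the moment, N m; "opening": finger opening in m.
Only numpy, scipy, OpenCV 4.12 (cv2) and the standard library are available. Lean on these libraries where they do the work, as an engineer would, in place of code of your own. Each camera call takes 0.05 s, during which the arm holds its last target.

## Working session

There is one attempt and no reset: what is moved stays moved. The work goes in short steps, Python scripts to look and compute and a tool call to move; the robot and the scene stay as the last step left them, time stands still between calls to the robot, and variables do not carry over. Pictures are saved under pics/ and viewed, and the job is handed in when it is done.

Besides the shell and the picture viewer there is one more tool, called as name([rows], argument=value, ...), one row to a line, values as JSON. step_arm: Moves the arm, as the interface text tells. Its arguments: {"type":"object","properties":{"moves":{"type":"array","items":{"type":"array","items":{"type":"number"}}},"newtons":{"type":"number"}},"required":["moves"]}

```bash
ls; mkdir -p pics
python3 - <<'E'
from station import ctrl
import cv2
o=ctrl.get_obs()
print(o)
for n in("scene","top"):
    p=ctrl.get_image(n)
    cv2.imwrite(f"pics/{n}0.png",p["color"][:,:,::-1])
    print(n,p["camera_matrix"],p["k1"],p["R"],p["t"],p["shot"])
    for q in("index_base","ring_center","index_pin","barrel_top","lens_center","bush_center","block_center","screw_center","key_center","swing_arm","pivot"):
        try: print(q,[(d["bbox"],round(d["p"],2)) for d in ctrl.spot_in(p,q)][:3])
        except Exception as e: print(q,e)
E
```

```text
pics
{'t': 0.0, 'q': array([-1.27401680e+00,  5.33318894e-02,  1.61429747e+00,  1.22747653e-05,
        1.47598710e+00, -1.19025376e-01]), 'dq': array([ 0.00326071, -0.00120177,  0.00067753, -0.00077491,  0.00069   ,
        0.00049476]), 'effort': array([-5.16145592e-04, -3.93677616e+01, -3.70179427e+01, -1.20151499e-04,
        7.04472026e-03,  8.56288693e-06]), 'tool_pos': array([ 0.25226029, -0.57115206,  0.23007642]), 'tool_rot': array([-3.07196855e+00, -6.48031667e-01,  2.62882023e-04]), 'contact_force': array([ 0.10966386,  0.26196872, -0.70047254]), 'wrist_torque': array([-0.04397968, -0.04358017,  0.01669252]), 'opening': 0.08534554972375286}
scene [[520.64622784   0.         320.45295144]
 [  0.         520.64622784 234.62824356]
 [  0.           0.           1.        ]] -0.078080414698453 [[ 0.89129589 -0.45325394 -0.01234949]
 [-0.28188805 -0.53257115 -0.79806459]
 [ 0.35514894  0.71479286 -0.60244535]] [-0.61777559  0.20639431  0.78848061] 1
index_base [([210.2, 181.4, 386.6, 348.8], 0.95)]
ring_center [([258.7, 183.7, 291.3, 201.1], 0.51)]
index_pin [([257.0, 181.2, 29
[... 769 characters left out ...]
2 -9.68183355e-02]
 [ 9.68272860e-02  4.12611931e-04 -9.95301113e-01]] [-0.13600451  0.65448926  1.09624449] 2
index_base [([240.0, 196.5, 382.7, 336.3], 0.77)]
ring_center [([240.4, 239.5, 262.5, 271.8], 0.55)]
index_pin [([241.7, 242.1, 262.6, 269.3], 0.51)]
barrel_top [([238.9, 240.2, 380.1, 286.6], 0.84)]
lens_center [([243.7, 239.6, 381.3, 285.6], 0.93)]
bush_center [([397.9, 204.6, 415.1, 216.9], 0.72), ([400.5, 228.2, 412.9, 239.2], 0.48), ([351.4, 239.5, 365.5, 249.7], 0.46)]
block_center [([349.8, 283.5, 362.1, 302.1], 0.75)]
screw_center []
key_center [([384.9, 254.5, 399.2, 303.8], 0.65)]
swing_arm [([242.4, 242.0, 380.2, 286.8], 0.83)]
pivot [([239.0, 195.5, 380.1, 334.9], 0.88)]
```

View pics/scene0.png

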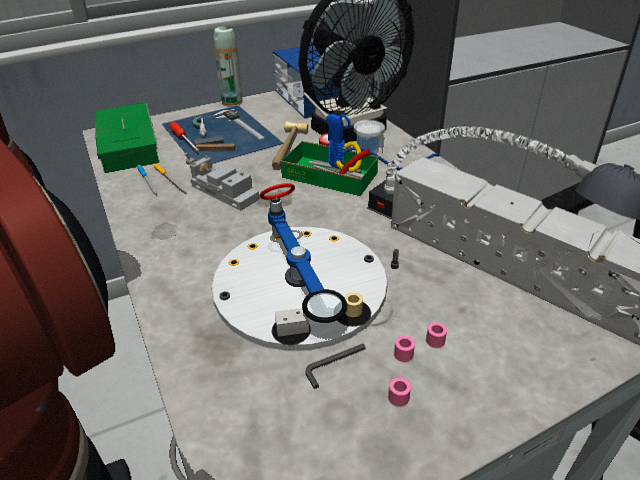

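View pics/top0.png

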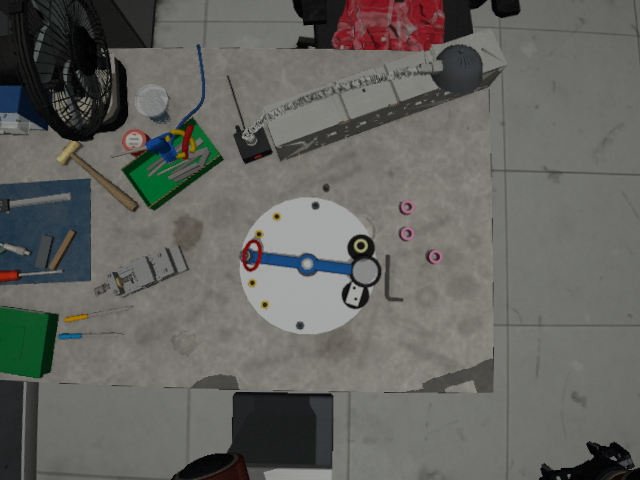

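Run:
```python
import cv2
a=cv2.imread("pics/top0.png")[170:360,220:430]
cv2.imwrite("pics/top0z.png",cv2.resize(a,None,fx=3.1,fy=3.1,interpolation=cv2.INTER_CUBIC))
a=cv2.imread("pics/scene0.png")[160:420,190:460]
cv2.imwrite("pics/scene0z.png",cv2.resize(a,None,fx=2.3,fy=2.3,interpolation=cv2.INTER_CUBIC))
```

```text
(no output)
```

View pics/top0z.png

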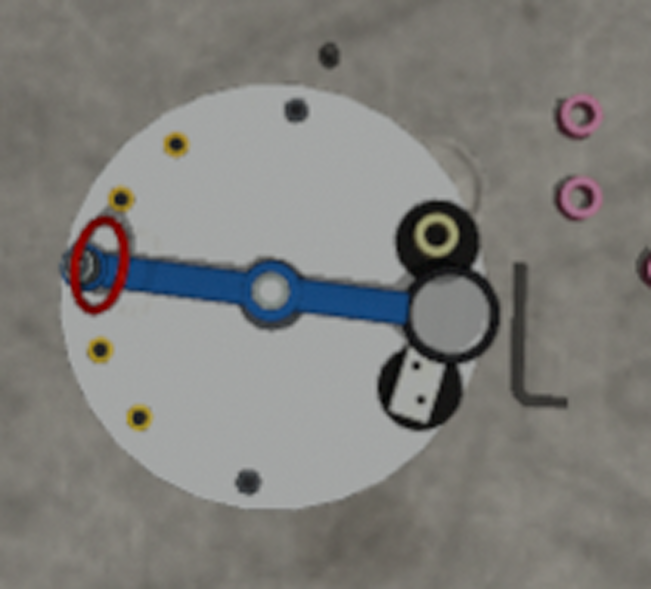

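View pics/scene0z.png

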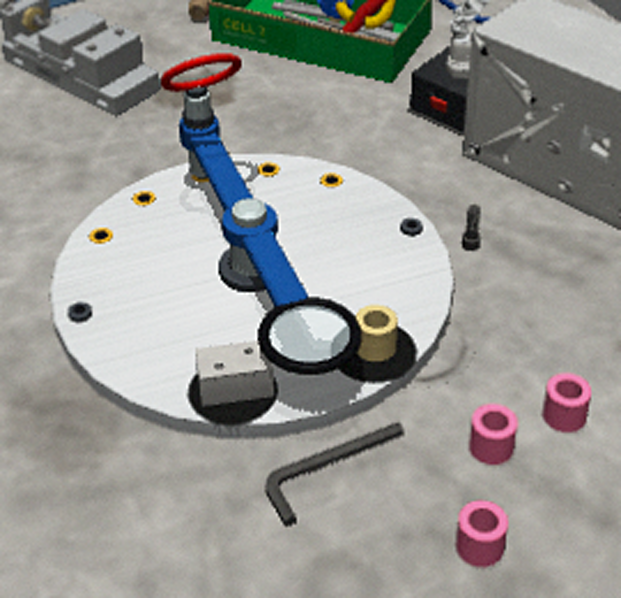

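The top view shows the plate centred near (307,265) and the red ring at (252,255). The brass bush is at (361,246), on the far side from the robot, and the block is at (355,295). Plate +x points roughly along world -y, so the bush is on plate +y, which means swinging by +0.436 and moving the ring toward the robot. Next I'll measure.

```bash
cat > h.py <<'E'
import numpy as np,cv2
from scipy.optimize import least_squares
def proj(p,X):
    X=np.atleast_2d(X).astype(float)
    rv=cv2.Rodrigues(np.array(p["R"]))[0]
    return cv2.projectPoints(X,rv,np.array(p["t"],float),np.array(p["camera_matrix"]),np.array([p["k1"],0,0,0.]))[0][:,0]
def rayz(p,uv,z):
    n=cv2.undistortPoints(np.array([[uv]],float),np.array(p["camera_matrix"]),np.array([p["k1"],0,0,0.]))[0,0]
    R=np.array(p["R"]);t=np.array(p["t"]);c=-R.T@t;d=R.T@np.array([n[0],n[1],1]);return c+d*(z-c[2])/d[2]
def plate2w(th,x,y,P):
    P=np.atleast_2d(P);c,s=np.cos(th),np.sin(th)
    return np.c_[x+c*P[:,0]-s*P[:,1],y+s*P[:,0]+c*P[:,1],P[:,2]]
E
python3 - <<'E'
from station import ctrl
from h import *
ims={}
res={}
for n in("top","scene"):
    p=ctrl.get_image(n);ims[n]=p
    hsv=cv2.cvtColor(p["color"],cv2.COLOR_RGB2HSV)
    for name,lo,hi in(("yellow",(15,90,70),(35,255,255)),("red",(0,130,70),(6,255,255)),("red2",(172,130,70),(180,255,255))):
        m=cv2.inRange(hsv,lo,hi)
        box=(210,175,400,350)
        mm=np.zeros_like(m);mm[box[1]:box[3],box[0]:box[2]]=m[box[1]:box[3],box[0]:box[2]]
        k,l,s,c=cv2.connectedComponentsWithStats(mm)
        print(n,name,[(s[i].tolist(),c[i].round(1).tolist()) for i in range(1,k) if s[i][4]>6])
E
```

```text
top yellow [([273, 213, 8, 8, 39], [276.4, 216.3]), ([255, 230, 8, 8, 40], [258.4, 233.8]), ([248, 279, 9, 8, 43], [251.9, 282.6]), ([261, 301, 8, 8, 41], [264.5, 304.4])]
top red [([243, 240, 19, 31, 191], [251.4, 254.9])]
top red2 []
scene yellow [([347, 176, 12, 3, 15], [352.8, 176.9]), ([302, 231, 10, 6, 35], [306.3, 233.4]), ([329, 235, 10, 6, 36], [333.7, 237.8]), ([273, 236, 8, 3, 11], [275.8, 237.4]), ([248, 243, 10, 6, 38], [252.5, 245.6]), ([229, 259, 10, 7, 45], [233.5, 262.0]), ([345, 293, 18, 24, 354], [353.5, 304.3])]
scene red [([260, 183, 35, 12, 105], [276.7, 186.9]), ([264, 189, 27, 11, 86], [276.8, 194.8]), ([377, 202, 7, 6, 28], [380.2, 204.4])]
scene red2 []
```

Run:
```python
from station import ctrl
from h import *
T=ctrl.get_image("top");S=ctrl.get_image("scene")
ks=[-2,-1,1,2]
P=np.array([[130*np.cos(np.pi+k*.4363),130*np.sin(np.pi+k*.4363),16] for k in ks])/1e3
t=np.array([[276.4,216.3],[258.4,233.8],[251.9,282.6],[264.5,304.4]]);s=np.array([[333.7,237.8],[306.3,233.4],[252.5,245.6],[233.5,262]])
for nm,sel in(("top",(1,0)),("scene",(0,1)),("both",(1,1))):
    f=lambda v:np.r_[sel[0]*(proj(T,plate2w(*v,P))-t).ravel(),sel[1]*(proj(S,plate2w(*v,P))-s).ravel()]
    r=least_squares(f,[-1.6,.5,-.1]);print(nm,r.x,r.fun.round(1))
v=r.x
# ring ellipse outline, at pin home
a=np.linspace(0,2*np.pi,400)
u=np.c_[np.sin(np.radians(40))*np.sin(a),np.cos(a),np.cos(np.radians(40))*np.sin(a)]*.0295
R=np.array([-.111,0,.131])+u
W=plate2w(*v,R)
for p in(T,S):
    q=proj(p,W);print("ring proj",q.min(0),q.max(0),q.mean(0))
for n,p3 in(("ring",[-.111,0,.131]),("ringtop",[-.092,0,.1536]),("barrel",[-.13,0,.1]),("lens",[.125,0,.062]),("hub",[0,0,.08]),("padb",[.125*np.cos(.436),.125*np.sin(.436),.03])):
    w=plate2w(*v,[p3]);print(n,w.round(4),proj(T,w).round(1),proj(S,w).round(1))
th=v[0]
print("toward pivot dir",np.cos(th),np.sin(th))
o=ctrl.get_obs();print(o["t"])
```

```text
top [-1.67700283  0.60033458 -0.09680625] [-0.1 -0.1  0.2  0.1  0.  -0.1 -0.   0.1 -0.   0.  -0.   0.  -0.   0.
 -0.   0. ]
scene [-1.68231552  0.60184877 -0.0963302 ] [-0.  -0.   0.  -0.  -0.  -0.  -0.  -0.   0.1  0.1  0.  -0.2 -0.2  0.2
  0.1 -0.1]
both [-1.6793805   0.60119282 -0.0967779 ] [ 0.  -0.6  0.2 -0.4 -0.  -0.6 -0.1 -0.4 -0.3  0.3 -0.4 -0.  -0.6  0.5
 -0.3  0.3]
ring proj [243.54118148 240.08867377] [259.70913726 269.13988671] [251.54591807 254.55484528]
ring proj [260.70877999 184.75014832] [292.40498474 197.39788169] [276.62612781 191.13237188]
ring [[0.6132 0.0136 0.131 ]] [[251.5 254.6]] [[276.6 191.2]]
ringtop [[ 0.6112 -0.0053  0.1536]] [[259.5 255. ]] [[279.  185.6]]
barrel [[0.6153 0.0325 0.1   ]] [[244.4 254.4]] [[274.7 200.2]]
lens [[ 0.5876 -0.221   0.062 ]] [[364.9 270.7]] [[324.  305.3]]
hub [[ 0.6012 -0.0968  0.08  ]] [[306.8 262.9]] [[297.5 249.1]]
padb [[ 0.6414 -0.2151  0.03  ]] [[361.2 246.8]] [[351.9 306.2]]
toward pivot dir -0.10837091809256126 -0.9941105291222779
1.4
```

step_arm([
  [0, 0.024, -0.055, 0.0, 0],
  [0, 0.024, -0.055, 0.0, 0],
  [0, 0.024, -0.055, 0.0, 0],
  [0, 0.024, -0.055, 0.0, 0],
  [0, 0.024, -0.055, 0.0, 0],
], newtons=20)

```text
t: 2.02
tool_pos: [0.3741, -0.8495, 0.2299]
tool_rot: [-3.071, -0.647, 0.001]
contact_force: [0.0, -1.0, 0.4]
opening: 0.0
```

```bash
cat > st.py <<'E'
from station import ctrl
import numpy as np,json
from scipy.spatial.transform import Rotation as R
np.set_printoptions(precision=4,suppress=True)
o=ctrl.get_obs()
M=R.from_rotvec(o["tool_rot"]).as_matrix()
z=M[:,2];y=M[:,1]
print("t",round(o["t"],2),"q",o["q"],"pos",o["tool_pos"],"F",o["contact_force"].round(1),"open",round(o["opening"],4))
print("toolz",z,"tilt",np.degrees(np.arccos(-z[2])).round(1),"az",np.degrees(np.arctan2(z[1],z[0])).round(1),"tooly",y)
open("log.jsonl","a").write(json.dumps(dict(q=list(o["q"]),p=list(o["tool_pos"]),r=list(o["tool_rot"])))+"\n")
E
python3 st.py
```

```text
t 2.02 q [-1.236   0.8106  0.6408 -0.0001  1.6929 -0.0806] pos [ 0.3741 -0.8495  0.2299] F [ 0.  -1.   0.4] open 0.0
toolz [-0.001   0.0026 -1.    ] tilt 0.2 az 110.9 tooly [ 0.4036 -0.9149 -0.0027]
```

step_arm([
  [0, 0.024, -0.055, 0.0, 0],
  [0, 0.024, -0.055, 0.0, 0],
  [0, 0.024, -0.055, 0.0, 0],
])

```text
t: 2.4
tool_pos: [0.4111, -0.9362, 0.2039]
tool_rot: [3.037, 0.64, 0.014]
contact_force: [0.2, 0.5, 1.7]
opening: -0.0003
```

```bash
python3 st.py
```

```text
t 2.4 q [-1.2307  1.2078  0.0548  0.0038  1.8398 -0.074 ] pos [ 0.4111 -0.9362  0.2039] F [0.2 0.5 1.7] open -0.0003
toolz [ 0.0165 -0.0356 -0.9992] tilt 2.3 az -65.1 tooly [ 0.4031 -0.9143  0.0393]
```

step_arm([
  [0, -0.02, 0.045, 0.03, 0],
])

```text
t: 2.52
tool_pos: [0.3975, -0.9069, 0.1931]
tool_rot: [3.069, 0.646, 0.007]
contact_force: [0.1, -1.4, -3.9]
opening: -0.0004
```

```bash
python3 st.py
python3 - <<'E'
import json,numpy as np
from scipy.spatial.transform import Rotation as R
from scipy.optimize import least_squares
from station import ctrl
D=[json.loads(l) for l in open("log.jsonl")]
D.insert(0,dict(q=[-1.27401680e+00,5.33318894e-02,1.61429747e+00,1.22747653e-05,1.47598710e+00,-1.19025376e-01],p=[0.25226029,-0.57115206,0.23007642],r=[-3.07196855e+00,-6.48031667e-01,2.62882023e-04]))
def fk(v,q):
    a1,d1,L2,L3,e,l,off=v
    Rz=lambda a:R.from_euler('z',a);Ry=lambda a:R.from_euler('y',a)
    A=Rz(q[0]);p=A.apply([a1,off,d1]);A=A*Ry(q[1]);p=p+A.apply([0,0,L2]);A=A*Ry(q[2]);p=p+A.apply([e,0,L3])
    A=A*Rz(q[3])*Ry(q[4]);p=p+A.apply([0,0,l]);A=A*Rz(q[5]);return p,A
f=lambda v:np.concatenate([fk(v,d["q"])[0]-d["p"] for d in D])
r=least_squares(f,[0,.35,.45,.5,0,.25,.07])
print(r.x,r.cost,(r.fun*1e3).round(2))
A=fk(r.x,D[0]["q"])[1].as_matrix();print(A);print(R.from_rotvec(D[0]["r"]).as_matrix())
E
```

```text
t 2.52 q [-1.2338  1.0441  0.3382  0.0038  1.7533 -0.0772] pos [ 0.3975 -0.9069  0.1931] F [ 0.1 -1.4 -3.9] open -0.0004
toolz [ 0.0055 -0.0044 -1.    ] tilt 0.4 az -38.4 tooly [ 0.4031 -0.9151  0.0062]
[-3.16325958e-08  2.38000009e-01  4.26400013e-01  6.09900024e-01
  9.56999849e-02  2.79500035e-01  7.41999998e-02] 1.6458696185837018e-18 [ 0.  0. -0. -0.  0.  0. -0. -0.  0.  0. -0. -0.]
[[-4.03924723e-01  9.14792043e-01 -5.80160065e-04]
 [ 9.14790023e-01  4.03925060e-01  1.93890380e-03]
 [ 2.00803496e-03  2.52446541e-04 -9.99997952e-01]]
[[ 9.14792043e-01  4.03924722e-01 -5.80160886e-04]
 [ 4.03925060e-01 -9.14790023e-01  1.93890600e-03]
 [ 2.52446678e-04 -2.00803730e-03 -9.99997952e-01]]
```

```bash
cat >> h.py <<'E'
from scipy.spatial.transform import Rotation as Ro
V=[0,.238,.4264,.6099,.0957,.2795,.0742]
QLO=np.array([-3.01,-1.01,.06,-1.02,.09,-3.14]);QHI=np.array([3.01,2.22,2.58,4.17,2.62,3.14])
def fk(q,v=V):
    a1,d1,L2,L3,e,l,off=v
    Rz=lambda a:Ro.from_euler('z',a);Ry=lambda a:Ro.from_euler('y',a)
    A=Rz(q[0]);p=A.apply([a1,off,d1]);A=A*Ry(q[1]);p=p+A.apply([0,0,L2]);A=A*Ry(q[2]);p=p+A.apply([e,0,L3])
    A=A*Rz(q[3])*Ry(q[4]);p=p+A.apply([0,0,l]);A=A*Rz(q[5]-np.pi/2)
    return p,A
def ik(p,A,q0,w=.3,clip=True):
    def f(q):
        pp,AA=fk(q);return np.r_[pp-p,w*(AA*A.inv()).as_rotvec()]
    return least_squares(f,np.clip(q0,QLO+1e-6,QHI-1e-6),bounds=(QLO,QHI) if clip else (-np.inf,np.inf),xtol=1e-12,ftol=1e-12,gtol=1e-12)
E
python3 - <<'E'
from h import *
import json
np.set_printoptions(precision=4,suppress=True)
D=[json.loads(l) for l in open("log.jsonl")]
for d in D: 
    p,A=fk(d["q"]);print(np.abs(p-d["p"]).max(),(A*Ro.from_rotvec(d["r"]).inv()).magnitude())
q=np.array(D[1]["q"]);p,A=fk(q)
r=ik(p+[-.02,.045,.03],A,q+[0,-.1,.3,0,0,0]);print("exact",r.x,r.cost,"got",D[2]["q"])
print((r.x-q)/(np.array(D[2]["q"])-q))
# forward simulation of the 3 outward rows with LSQ
for w in(.05,.1,.2,.3,.5,1,2):
    q=np.array(D[0]["q"])
    for i in range(3):
        p,A=fk(q);q=ik(p+[.024,-.055,0],A,q,w).x
    p,A=fk(q);zz=A.as_matrix()[:,2];print(w,q,p,np.degrees(np.arccos(-zz[2])))
E
```

```text
1.1102230246251565e-16 3.1415926535897927
1.942890293094024e-16 3.141592653589793
3.608224830031759e-16 3.141592653589793
exact [-1.2347  0.9324  0.4485  0.0039  1.7215 -0.0784] 1.197249429051833e-31 got [-1.2338051989541017, 1.0441172560118805, 0.33822944009789274, 0.0038329699699705742, 1.7532785803569289, -0.07721246754286278]
[1.2714 1.6821 1.3892 7.8104 1.3672 1.3822]
0.05 [-1.2302  1.1963  0.06    0.0254  1.5358 -0.0712] [ 0.4448 -1.0116  0.2291] 20.07911825270481
0.1 [-1.2302  1.1956  0.06    0.0233  1.5666 -0.0711] [ 0.4416 -1.0042  0.227 ] 18.343856562187923
0.2 [-1.2302  1.195   0.06    0.0175  1.6494 -0.0714] [ 0.4326 -0.9838  0.2213] 13.624798189733053
0.3 [-1.2302  1.1959  0.06    0.0124  1.7204 -0.0719] [ 0.4247 -0.9659  0.2163] 9.492253307971172
0.5 [-1.2301  1.1986  0.06    0.0064  1.8006 -0.0731] [ 0.4157 -0.9455  0.2108] 4.735742560114721
1 [-1.2301  1.2015  0.06    0.0019  1.8573 -0.0742] [ 0.4093 -0.9309  0.2069] 1.3114056472166453
2 [-1.23    1.2026  0.06    0.0004  1.875  -0.0746] [ 0.4073 -0.9263  0.2058] 0.22909072160161986
```

```bash
sed -i 's#Rz(q\[5\]-np.pi/2)#Rz(q[5]+np.pi/2)#' h.py
python3 - <<'E'
from h import *
import json
np.set_printoptions(precision=3,suppress=True)
D=[json.loads(l) for l in open("log.jsonl")]
d=D[0];print((fk(d["q"])[1]*Ro.from_rotvec(d["r"]).inv()).magnitude())
rng=np.random.default_rng(0)
TH=-1.679
def ringw(sw):
    return plate2w(TH+sw,.6012,-.0968,[[-.111,0,.131]])[0]
def pose(sw,tilt,roll,depth=.03,up=0.0):
    az=TH+sw
    z=np.array([np.cos(az)*np.sin(tilt),np.sin(az)*np.sin(tilt),-np.cos(tilt)])
    h=np.array([np.cos(az),np.sin(az),0]);s=np.cross([0,0,1],h)
    u=np.cross(z,s)
    y=np.cos(roll)*u+np.sin(roll)*s;x=np.cross(y,z)
    return ringw(sw)+[0,0,up]+z*depth,Ro.from_matrix(np.c_[x,y,z])
for tilt in(20,30,45):
  for roll in(0,90,180,270):
    out=[]
    for sw in(0,.436):
      p,A=pose(sw,np.radians(tilt),np.radians(roll))
      best=None
      for i in range(25):
        q0=rng.uniform(QLO,QHI);q0[0]=rng.uniform(-1,1)
        r=ik(p,A,q0)
        if r.cost<1e-12: best=r.x;break
      out.append(best)
    print(tilt,roll,*out)
E
```

```text
6.837961647071958e-16
20 0 [ 0.039  0.192  1.714 -0.358  1.306  1.825] [ 0.028  0.     1.92  -0.368  1.141  1.412]
20 90 [ 0.039  0.192  1.714 -0.358  1.306  0.254] [ 0.028  0.     1.92  -0.368  1.141 -0.159]
20 180 [ 0.039  0.192  1.714 -0.358  1.306 -1.317] [ 0.028  0.     1.92  -0.368  1.141 -1.73 ]
20 270 [ 0.039  0.192  1.714 -0.358  1.306 -2.888] [ 0.028  0.     1.92  -0.368  1.141  2.983]
30 0 [ 0.1    0.238  1.694 -0.524  1.36   1.931] [ 0.098  0.013  1.942 -0.57   1.126  1.576]
30 90 [ 0.1    0.238  1.694 -0.524  1.36   0.36 ] [ 0.098  0.013  1.942 -0.57   1.126  0.005]
30 180 [ 0.1    0.238  1.694 -0.524  1.36  -1.211] [ 0.098  0.013  1.942 -0.57   1.126 -1.566]
30 270 [ 0.1    0.238  1.694 -0.524  1.36  -2.782] [ 0.098  0.013  1.942 -0.57   1.126 -3.136]
45 0 [ 0.178  0.327  1.661 -0.751  1.467  2.061] [ 0.194  0.067  1.963 -0.869  1.161  1.822]
45 90 [ 0.178  0.327  1.661 -0.751  1.467  0.491] [ 0.194  0.067  1.963 -0.869  1.161  0.252]
45 180 [ 0.178  0.327  1.661 -0.751  1.467 -1.08 ] [ 0.194  0.067  1.963 -0.869  1.161 -1.319]
45 270 [ 0.178  0.327  1.661 -0.751  1.467 -2.651] [ 0.194  0.067  1.963 -0.869  1.161 -2.89 ]
```

Run:
```python
from h import *
import json
np.set_printoptions(precision=3,suppress=True)
D=[json.loads(l) for l in open("log.jsonl")]
# calibrate w
for w in(.6,.7,.8):
    q=np.array(D[0]["q"])
    for i in range(3):
        p,A=fk(q);q=ik(p+[.024,-.055,0],A,q,w).x
    print(w,q,fk(q)[0])
w=.7
for dz in(-.03,-.0,.02,.04,.06):
  for dr in (.06,.03,0,-.03):
    if abs(dz)+abs(dr)<.05: continue
    k=min(1,.0625/np.hypot(dr,dz))
    q=np.array(D[1]["q"]);q[2]=.06;ts=[]
    for i in range(25):
        p,A=fk(q);q=ik(p+np.array([.404*dr,-.915*dr,dz])*k,A,q,w).x
        zz=fk(q)[1].as_matrix()[:,2];
        if i%6==0: ts.append(round(float(np.degrees(np.arctan2(zz@[.404,-.915,0],-zz[2]))),1))
    print(dz,dr,ts,q,fk(q)[0])
```

```text
0.6 [-1.23   1.2    0.06   0.005  1.821 -0.073] [ 0.413 -0.94   0.209]
0.7 [-1.23   1.2    0.06   0.004  1.835 -0.074] [ 0.412 -0.937  0.208]
0.8 [-1.23   1.201  0.06   0.003  1.845 -0.074] [ 0.411 -0.934  0.208]
-0.03 0.06 [3.3, 12.2, 21.4, 29.8, 36.8] [-1.231  1.782  0.06   0.075  0.66  -0.119] [ 0.464 -1.052 -0.33 ]
-0.03 0.03 [2.6, 7.1, 12.4, 17.8, 23.0] [-1.234  1.851  0.06   0.042  0.831 -0.1  ] [ 0.429 -0.974 -0.431]
-0.03 -0.03 [2.0, 2.0, 2.0, 2.0, -3.1] [-1.404  1.274  1.836  0.088  0.09  -0.337] [ 0.128 -0.298 -0.529]
-0.0 0.06 [3.6, 13.5, 23.4, 32.8, 41.5] [-1.227  1.418  0.06   0.059  0.943 -0.088] [ 0.494 -1.121  0.055]
0.02 0.06 [3.7, 14.2, 24.7, 35.0, 44.9] [-1.23   1.163  0.06   0.058  1.138 -0.077] [ 0.483 -1.095  0.327]
0.02 0.03 [2.9, 8.6, 14.5, 20.5, 26.5] [-1.235  0.999  0.06   0.036  1.622 -0.069] [ 0.429 -0.974  0.434]
0.02 -0.03 [2.0, 2.0, 2.0, 2.0, 2.0] [-1.451 -0.575  1.319  0.016  2.366 -0.284] [ 0.108 -0.249  0.701]
0.04 0.06 [3.6, 13.7, 24.0, 34.5, 44.8] [-1.237  0.942  0.06   0.059  1.359 -0.07 ] [ 0.448 -1.016  0.538]
0.04 0.03 [3.0, 10.0, 17.5, 25.3, 33.5] [-1.251  0.716  0.06   0.055  1.784 -0.068] [ 0.376 -0.853  0.695]
0.04 -0.03 [2.0, 2.0, 2.0, 4.6, 12.6] [-1.455 -0.177  0.477  0.058  2.62  -0.244] [ 0.112 -0.247  0.94 ]
0.06 0.06 [3.4, 12.9, 22.9, 33.2, 43.6] [-1.246  0.779  0.06   0.063  1.544 -0.067] [ 0.409 -0.927  0.676]
0.06 0.03 [3.1, 10.9, 19.8, 29.3, 39.3] [-1.274  0.517  0.06   0.08   1.881 -0.067] [ 0.325 -0.737  0.851]
0.06 0 [2.4, 6.5, 12.4, 19.2, 26.3] [-1.376  0.2    0.06   0.15   2.426 -0.084] [ 0.188 -0.427  0.97 ]
0.06 -0.03 [2.0, 2.0, 4.6, 12.3, 22.9] [-1.532 -0.157  0.277  0.182  2.62  -0.196] [ 0.107 -0.204  0.996]
```

step_arm([
  [0, 0, 0, 0.005, 10.6],
  [0, 0, 0, 0.005, 10.6],
  [0, 0, 0, 0.005, 10.6],
  [0, 0, 0, 0.005, 10.6],
  [0, 0, 0, 0.005, 10.6],
  [0, 0, 0, 0.005, 10.6],
  [0, 0, 0, 0.005, 10.6],
  [0, 0, 0, 0.005, 10.6],
  [0, 0.005, -0.011, 0.005, 5],
  [0, 0.004, -0.009, 0.003, 0],
  [0, 0.003, -0.007, 0.003, 0],
])

```text
t: 3.9
tool_pos: [0.4032, -0.9181, 0.2162]
tool_rot: [-1.672, -2.63, 0.005]
contact_force: [0.7, 0.3, -1.2]
opening: -0.0001
```

```bash
python3 st.py
```

```text
t 3.9 q [-1.226   1.1927  0.0594 -0.0193  1.9076 -1.6705] pos [ 0.4032 -0.9181  0.2162] F [ 0.7  0.3 -1.2] open -0.0001
toolz [-0.0233  0.011  -0.9997] tilt 1.5 az 154.8 tooly [ 0.9053  0.4245 -0.0164]
```

step_arm([
  [0, 0.023, -0.053, 0.02, 0],
  [0, 0.023, -0.053, 0.02, 0],
  [0, 0.023, -0.053, 0.02, 0],
  [0, 0.023, -0.053, 0.02, 0],
  [0, 0.023, -0.053, 0.02, 0],
  [0, 0.023, -0.053, 0.02, 0],
])

```text
t: 4.65
tool_pos: [0.4237, -0.9717, 0.2638]
tool_rot: [1.583, 2.496, -0.21]
contact_force: [0.7, 0.5, 0.3]
opening: -0.0002
```

```bash
python3 st.py
```

```text
t 4.65 q [-1.2293  1.1545  0.0557 -0.0014  1.7037 -1.6697] pos [ 0.4237 -0.9717  0.2638] F [0.7 0.5 0.3] open -0.0002
toolz [ 0.0743 -0.2132 -0.9742] tilt 13.0 az -70.8 tooly [ 0.9056  0.4235 -0.0236]
```

step_arm([
  [0, 0.023, -0.053, 0.02, 0],
  [0, 0.023, -0.053, 0.02, 0],
  [0, 0.023, -0.053, 0.02, 0],
  [0, 0.023, -0.053, 0.02, 0],
  [0, 0.023, -0.053, 0.02, 0],
  [0, 0.023, -0.053, 0.02, 0],
  [0, 0.023, -0.053, 0.02, 0],
  [0, 0.023, -0.053, 0.02, 0],
  [0, 0.023, -0.053, 0.02, 0],
  [0, 0.023, -0.053, 0.02, 0],
  [0, 0.023, -0.053, 0.02, 0],
  [0, 0.023, -0.053, 0.02, 0],
  [0, 0.023, -0.053, 0.02, 0],
  [0, 0.023, -0.053, 0.02, 0],
  [0, 0.023, -0.053, 0.02, 0],
  [0, 0.023, -0.053, 0.02, 0],
])

```text
t: 6.65
tool_pos: [0.4784, -1.1059, 0.3452]
tool_rot: [1.276, 2.022, -0.61]
contact_force: [-0.4, 0.5, 0.5]
opening: 0.0002
```

```bash
python3 st.py
```

```text
t 6.65 q [-1.2338  1.1572  0.0562  0.047   1.0957 -1.6819] pos [ 0.4784 -1.1059  0.3452] F [-0.4  0.5  0.5] open 0.0002
toolz [ 0.2838 -0.6839 -0.6721] tilt 47.8 az -67.5 tooly [ 0.9091  0.4148 -0.0382]
```

```bash
cat > sim.py <<'E'
from h import *
np.set_printoptions(precision=3,suppress=True)
SP=np.array([2.57,2.57,3.14,3.14,3.14,3.14])*.7/8
def sim(q,rows,verbose=1):
    lo=QLO.copy();lo[2]=.05
    q=np.array(q)
    for i,r in enumerate(rows):
        p,A=fk(q);s=ik(p+r[1:4],Ro.from_euler('z',r[4],degrees=True)*A,q,.7)
        dq=s.x-q;k=np.abs(dq/SP).max()
        z=fk(s.x)[1].as_matrix()[:,2]
        if verbose and (i%verbose==0 or k>1 or s.cost>1e-8): print(i,fk(s.x)[0],"q",s.x,"k",round(k,2),"res",round(s.cost**.5*1e3,2),"tilt",np.degrees(np.arccos(-z[2])).round(1),"az",np.degrees(np.arctan2(z[1],z[0])).round(1))
        q=s.x
    return q
E
python3 - <<'E'
from sim import *
from station import ctrl
q=ctrl.get_obs()["q"]
rows=[[0,0,.01,.005,0],[0,0,.015,.005,0],[0,0,.02,.005,0]]+[[0,.005,.04,.005,0]]*4+[[0,.006,.055,-.003,-2.6]]*11
q=sim(q,rows)
E
```

```text
0 [ 0.478 -1.096  0.35 ] q [-1.23   1.085  0.166  0.045  1.058 -1.68 ] k 0.4 res 0.0 tilt 47.8 az -67.5
1 [ 0.478 -1.081  0.355] q [-1.225  1.004  0.288  0.042  1.017 -1.677] k 0.44 res 0.0 tilt 47.8 az -67.5
2 [ 0.478 -1.061  0.36 ] q [-1.218  0.919  0.414  0.036  0.977 -1.67 ] k 0.46 res 0.0 tilt 47.8 az -67.5
3 [ 0.483 -1.021  0.365] q [-1.198  0.79   0.602  0.019  0.917 -1.648] k 0.68 res 0.0 tilt 47.8 az -67.5
4 [ 0.488 -0.981  0.37 ] q [-1.176  0.683  0.75  -0.001  0.875 -1.621] k 0.54 res 0.0 tilt 47.8 az -67.5
5 [ 0.493 -0.941  0.375] q [-1.153  0.588  0.875 -0.024  0.845 -1.59 ] k 0.46 res 0.0 tilt 47.8 az -67.5
6 [ 0.498 -0.901  0.38 ] q [-1.128  0.502  0.984 -0.05   0.823 -1.555] k 0.4 res 0.0 tilt 47.8 az -67.5
7 [ 0.504 -0.846  0.377] q [-1.078  0.398  1.124 -0.15   0.796 -1.42 ] k 0.51 res 0.0 tilt 47.8 az -70.1
8 [ 0.51  -0.791  0.374] q [-1.023  0.306  1.243 -0.255  0.79  -1.274] k 0.53 res 0.0 tilt 47.8 az -72.7
9 [ 0.516 -0.736  0.371] q [-0.962  0.224  1.345 -0.362  0.804 -1.124] k 0.55 res 0.0 tilt 47.8 az -75.3
10 [ 0.522 -0.681  0.368] q [-0.895  0.151  1.432 -0.463  0.836 -0.975] k 0.54 res 0.0 tilt 47.8 az -77.9
11 [ 0.528 -0.626  0.365] q [-0.821  0.089  1.505 -0.555  0.885 -0.831] k 0.52 res 0.0 tilt 47.8 az -80.5
12 [ 0.534 -0.571  0.362] q [-0.741  0.037  1.564 -0.634  0.949 -0.695] k 0.5 res 0.0 tilt 47.8 az -83.1
13 [ 0.54  -0.516  0.359] q [-0.655 -0.003  1.61  -0.7    1.027 -0.568] k 0.46 res 0.0 tilt 47.8 az -85.7
14 [ 0.546 -0.461  0.356] q [-0.564 -0.031  1.642 -0.753  1.114 -0.448] k 0.43 res 0.0 tilt 47.8 az -88.3
15 [ 0.552 -0.406  0.353] q [-0.47  -0.046  1.662 -0.792  1.208 -0.336] k 0.42 res 0.0 tilt 47.8 az -90.9
16 [ 0.558 -0.351  0.35 ] q [-0.374 -0.047  1.668 -0.818  1.306 -0.229] k 0.43 res 0.0 tilt 47.8 az -93.5
17 [ 0.564 -0.296  0.347] q [-0.278 -0.036  1.661 -0.832  1.406 -0.127] k 0.43 res 0.0 tilt 47.8 az -96.1
```

Feasible. Now executing, starting with the gentle rows.

step_arm([
  [0, 0, 0.01, 0.005, 0],
  [0, 0, 0.015, 0.005, 0],
  [0, 0, 0.02, 0.005, 0],
  [0, 0.005, 0.03, 0.005, 0],
  [0, 0.005, 0.04, 0.005, 0],
  [0, 0.005, 0.04, 0.005, 0],
  [0, 0.005, 0.04, 0.005, 0],
  [0, 0.006, 0.055, 0.0, -2.6],
  [0, 0.006, 0.055, 0.0, -2.6],
  [0, 0.006, 0.055, 0.0, -2.6],
])

```text
t: 7.9
tool_pos: [0.5129, -0.7403, 0.3774]
tool_rot: [1.426, 1.931, -0.681]
contact_force: [0.9, -0.1, -0.5]
opening: 0.0
```

```bash
python3 st.py
```

```text
t 7.9 q [-0.9671  0.2221  1.3409 -0.3679  0.8006 -1.1163] pos [ 0.5129 -0.7403  0.3774] F [ 0.9 -0.1 -0.5] open 0.0
toolz [ 0.1857 -0.7241 -0.6642] tilt 48.4 az -75.6 tooly [ 0.9597  0.2787 -0.0355]
```

step_arm([
  [0, 0.007, 0.055, 0.0, -2.6],
  [0, 0.007, 0.055, 0.0, -2.6],
  [0, 0.007, 0.055, 0.0, -2.6],
  [0, 0.007, 0.055, 0.0, -2.6],
  [0, 0.007, 0.055, 0.0, -2.6],
  [0, 0.007, 0.055, 0.0, -2.6],
  [0, 0.007, 0.055, 0.0, -2.6],
  [0, 0.007, 0.055, 0.0, -2.6],
  [0, 0.007, 0.055, 0.0, 0],
  [0, 0.007, 0.055, 0.0, 0],
  [0, 0.007, 0.055, 0.0, 0],
  [0, 0.007, 0.055, 0.0, 0],
  [0, 0.007, 0.055, 0.0, 0],
  [0, 0.007, 0.055, 0.0, 0],
  [0, 0.007, 0.055, 0.0, 0],
])

```text
t: 9.78
tool_pos: [0.623, 0.1139, 0.3852]
tool_rot: [1.792, 1.667, -0.815]
contact_force: [0.7, -0.2, 0.7]
opening: 0.0
```

```bash
cat > tgt.py <<'E'
from sim import *
from station import ctrl
o=ctrl.get_obs();p,A=o["tool_pos"],Ro.from_rotvec(o["tool_rot"]);z=A.as_matrix()[:,2]
TH=-1.679
def ring(sw,up=0.): return plate2w(TH+sw,.6012,-.0968,[[-.111,0,.131+up]])[0]
def local(sw,w): # arm-local: x toward pivot from ring centre, y tangential, z up
    d=np.array(w)-ring(sw);c,s=np.cos(TH+sw),np.sin(TH+sw);return np.array([c*d[0]+s*d[1],-s*d[0]+c*d[1],d[2]])
def wvec(sw,l):
    c,s=np.cos(TH+sw),np.sin(TH+sw);return np.array([c*l[0]-s*l[1],s*l[0]+c*l[1],l[2]])
E
python3 st.py
python3 - <<'E'
from tgt import *
for d in(-.06,.025): print(d,ring(0)+z*d-p)
print("az err deg",np.degrees(TH-np.arctan2(z[1],z[0])))
c=local(0,p);print("local tip",c)
E
```

```text
t 9.78 q [ 0.3633  0.2393  1.3092 -0.802   1.9149  0.2793] pos [0.623  0.1139 0.3852] F [ 0.7 -0.2  0.7] open 0.0
toolz [-0.0612 -0.7471 -0.6619] tilt 48.6 az -94.7 tooly [ 0.9971 -0.0754 -0.0071]
-0.06 [-0.006 -0.055 -0.214]
0.025 [-0.011 -0.119 -0.271]
az err deg -1.5189938428549623
local tip [-0.101 -0.001  0.254]
```

step_arm([
  [0, -0.001, -0.011, -0.045, -0.8],
  [0, -0.001, -0.011, -0.045, -0.7],
  [0, -0.001, -0.011, -0.045, 0],
  [0, -0.001, -0.011, -0.045, 0],
  [0, -0.001, -0.008, -0.02, 0],
  [0, 0, 0, 0, 0],
])

```text
t: 10.52
tool_pos: [0.6207, 0.0672, 0.1818]
tool_rot: [1.812, 1.655, -0.803]
contact_force: [0.6, 0.4, 0.9]
opening: 0.0001
```

```bash
python3 st.py
python3 - <<'E'
from tgt import *
for d in(-.06,-.04,.0,.025): print(d,ring(0)+z*d-p)
print("az err deg",np.degrees(TH-np.arctan2(z[1],z[0])),"local tip",local(0,p))
for n in("scene","top"):
    P=ctrl.get_image(n)
    a=proj(P,[p,p-z*.05,ring(0)]).round(1);print(n,a)
    im=P["color"][:,:,::-1]
    u,v=a[2].astype(int)
    k=im[max(0,v-70):v+70,max(0,u-90):u+90]
    cv2.imwrite(f"pics/{n}1.png",cv2.resize(k,None,fx=4,fy=4,interpolation=cv2.INTER_CUBIC))
E
```

```text
t 10.53 q [ 0.2988  0.3271  1.5461 -0.7625  1.6371  0.4851] pos [0.6207 0.0672 0.1818] F [0.6 0.4 0.9] open 0.0001
toolz [-0.0629 -0.7406 -0.669 ] tilt 48.0 az -94.9 tooly [ 0.9961 -0.0884  0.0042]
-0.06 [-0.004 -0.009 -0.011]
-0.04 [-0.005 -0.024 -0.024]
0.0 [-0.008 -0.054 -0.051]
0.025 [-0.009 -0.072 -0.068]
az err deg -1.34270247946857 local tip [-0.054  0.002  0.051]
scene [[267.1 152.7]
 [259.8 127.8]
 [276.6 191.2]]
top [[220.2 248.4]
 [197.  244.9]
 [251.5 254.6]]
```

View pics/scene1.png

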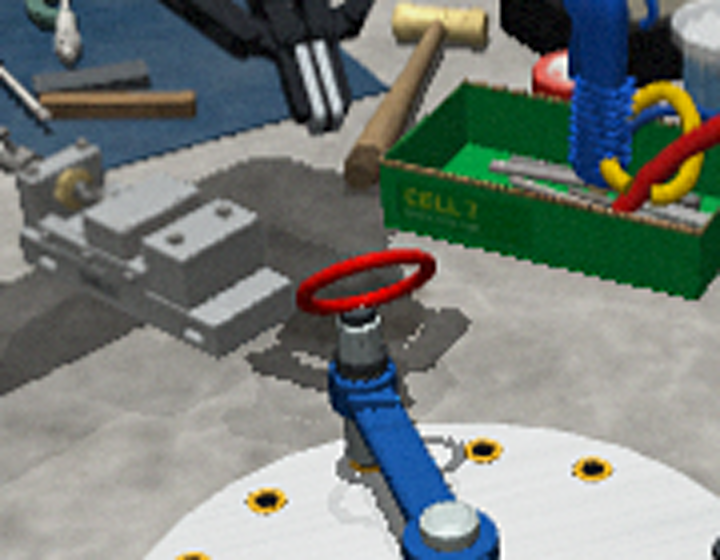

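View pics/top1.png

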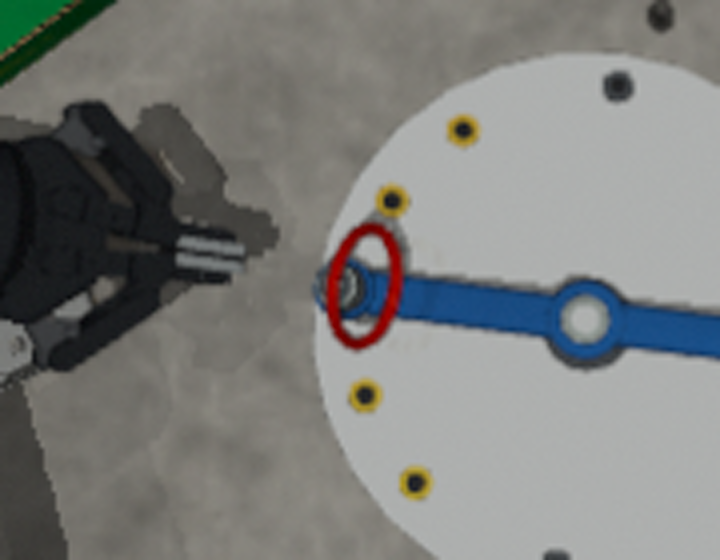

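The pictures show the shut fingertips in front of and above the ring, at about (267,153) in scene and (220,248) in top. Both match the projected TCP. Next I'll work out the insertion.

Run:
```python
from tgt import *
h=wvec(0,[1,0,0]);s=np.cross([0,0,1],h);n=np.cross(z,s);n=-n if n[2]<0 else n
print("n",n)
a=ring(0)+n*.006-z*.03;b=ring(0)+n*.007+z*.028
print(a-p,b-a,b)
```

```text
n [-0.072 -0.666  0.742]
[-0.007 -0.036 -0.029] [-0.004 -0.044 -0.038] [ 0.611 -0.012  0.117]
```

step_arm([
  [0, -0.002, -0.018, -0.014, -0.7],
  [0, -0.003, -0.018, -0.014, -0.6],
  [0, -0.002, -0.011, -0.009, 0],
  [0, 0, -0.011, -0.009, 0],
])

```text
t: 11.12
tool_pos: [0.6172, 0.0074, 0.1409]
tool_rot: [1.838, 1.631, -0.797]
contact_force: [0.4, 0.5, -0.3]
opening: 0.0002
```

```bash
python3 st.py
python3 - <<'E'
from tgt import *
h=wvec(0,[1,0,0]);s=np.cross([0,0,1],h);n=np.cross(z,s);n=-n if n[2]<0 else n
d=p-ring(0);print("along z",d@z,"perp up",d@n,"side",d@s, "to target",ring(0)+n*.007+z*.028-p)
E
```

```text
t 11.12 q [ 0.2125  0.324   1.6237 -0.7839  1.5322  0.5042] pos [0.6172 0.0074 0.1409] F [ 0.4  0.5 -0.3] open 0.0002
toolz [-0.0707 -0.737  -0.6721] tilt 47.8 az -95.5 tooly [ 0.9937 -0.1111  0.0174]
along z -0.002346646807374833 perp up 0.011152607195874882 side 0.004640436348990887 to target [-0.006 -0.019 -0.024]
```

step_arm([
  [0, -0.003, -0.008, -0.011, -0.4],
  [0, -0.003, -0.008, -0.01, 0],
  [0, -0.001, -0.006, -0.006, 0],
  [0, 0, 0, 0, 0],
])

```text
t: 11.62
tool_pos: [0.6087, -0.0172, 0.1104]
tool_rot: [1.845, 1.625, -0.803]
contact_force: [0.1, 0.2, 0.2]
opening: -0.0001
```

```bash
python3 st.py
python3 - <<'E'
from tgt import *
h=wvec(0,[1,0,0]);s=np.cross([0,0,1],h);n=np.cross(z,s);n=-n if n[2]<0 else n
d=p-ring(0);print("along z",d@z,"perp up",d@n,"side",d@s, "to target",ring(0)+n*.007+z*.028-p)
for nm in("scene","top"):
    P=ctrl.get_image(nm)
    u,v=proj(P,[ring(0)])[0].astype(int)
    k=P["color"][max(0,v-45):v+45,max(0,u-60):u+60,::-1]
    cv2.imwrite(f"pics/{nm}2.png",cv2.resize(k,None,fx=6,fy=6,interpolation=cv2.INTER_CUBIC))
E
```

```text
t 11.62 q [ 0.1777  0.3355  1.6676 -0.7954  1.4778  0.5247] pos [ 0.6087 -0.0172  0.1104] F [0.1 0.2 0.2] open -0.0001
toolz [-0.0787 -0.7366 -0.6718] tilt 47.8 az -96.1 tooly [ 0.9927 -0.1197  0.0149]
along z 0.03681864125547285 perp up 0.005634399021494286 side -0.0011787426241863259 to target [0.002 0.005 0.007]
```

View pics/scene2.png

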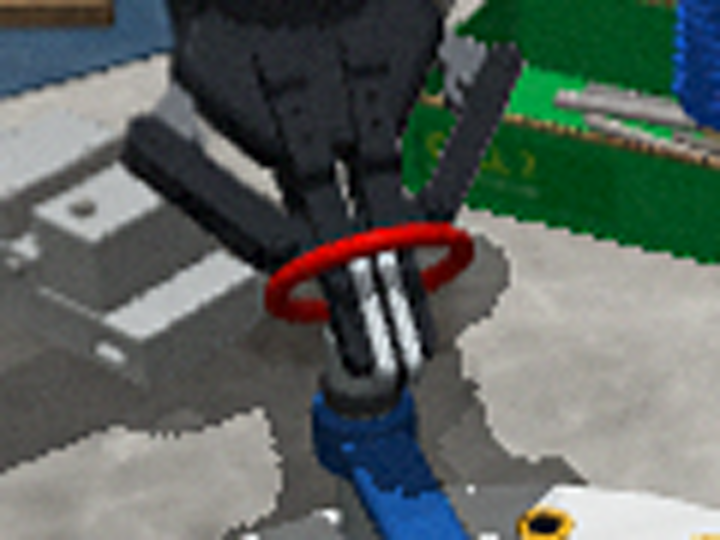

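View pics/top2.png

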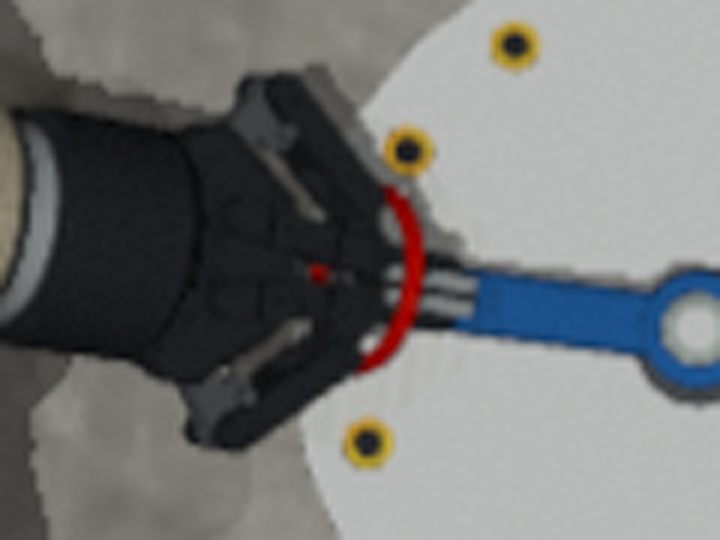

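Both pictures show the fingertips passing through the ring and visible below its upper bar, with no contact force. Now lifting straight up.

step_arm([
  [0, 0, 0, 0.005, 0],
  [0, 0, 0, 0.005, 0],
  [0, 0, 0, 0.003, 0],
])

```text
t: 12.1
tool_pos: [0.6098, -0.0153, 0.1246]
tool_rot: [1.846, 1.628, -0.797]
contact_force: [2.0, 0.5, -7.1]
opening: 0.0002
```

step_arm([
  [0, 0, 0, 0.003, 0],
  [0, 0, 0, 0.003, 0],
])

```text
t: 12.35
tool_pos: [0.609, -0.0147, 0.1285]
tool_rot: [1.846, 1.632, -0.797]
contact_force: [1.9, 1.6, -7.6]
opening: -0.0002
```

step_arm([
  [0, 0, 0, 0.003, 0],
  [0, 0, 0, 0.003, 0],
])

```text
t: 12.6
tool_pos: [0.6085, -0.0145, 0.1334]
tool_rot: [1.847, 1.634, -0.798]
contact_force: [2.1, 0.1, -8.6]
opening: -0.0
```

step_arm([
  [0, 0, 0, 0.004, 0],
  [0, 0, 0, 0.004, 0],
])

```text
t: 12.85
tool_pos: [0.608, -0.0144, 0.1411]
tool_rot: [1.847, 1.635, -0.799]
contact_force: [1.7, -0.1, -9.2]
opening: 0.0003
```

```bash
python3 st.py
python3 - <<'E'
from tgt import *
h=wvec(0,[1,0,0]);s=np.cross([0,0,1],h);n=np.cross(z,s);n=-n if n[2]<0 else n
for L in(0,.012,.016): 
    d=p-ring(0,L);print(L,"along z",d@z,"perp up",d@n,"side",d@s)
def outl(L):
    a=np.linspace(0,2*np.pi,400)
    u=np.c_[np.sin(np.radians(40))*np.sin(a),np.cos(a),np.cos(np.radians(40))*np.sin(a)]*.0295
    return plate2w(TH,.6012,-.0968,np.array([-.111,0,.131+L])+u)
P=ctrl.get_image("scene")
hsv=cv2.cvtColor(P["color"],cv2.COLOR_RGB2HSV)
m=cv2.inRange(hsv,(0,130,50),(8,255,255));m[:150]=0;m[215:]=0;m[:,:240]=0;m[:,310:]=0
ys,xs=np.nonzero(m);print("red bbox",xs.min(),ys.min(),xs.max(),ys.max())
for L in(0,.01,.012,.014,.016,.018):
    q=proj(P,outl(L));print(L,q.min(0)-1.7,q.max(0)+1.7)
E
```

```text
t 12.85 q [ 0.18    0.293   1.6592 -0.7852  1.5112  0.4846] pos [ 0.608  -0.0144  0.1411] F [ 1.7 -0.1 -9.2] open 0.0003
toolz [-0.0778 -0.7314 -0.6775] tilt 47.4 az -96.1 tooly [ 0.9932 -0.1163  0.0115]
0 along z 0.014048809869761845 perp up 0.02660968799970437 side -0.002105331875161305
0.012 along z 0.022178396141695995 perp up 0.017783056756935613 side -0.002105331875161305
0.016 along z 0.024888258232340713 perp up 0.01484084634267936 side -0.002105331875161305
red bbox 258 175 293 191
0 [258.996 183.057] [294.09 199.11]
0.01 [258.545 178.179] [293.844 194.511]
0.012 [258.455 177.195] [293.795 193.585]
0.014 [258.364 176.209] [293.745 192.656]
0.016 [258.273 175.22 ] [293.696 191.726]
0.018 [258.182 174.229] [293.646 190.793]
```

The ring is about 16 mm up by both the camera and the force (9 N down). Now swinging toward the robot along the arc.

```bash
cat > arc.py <<'E'
from tgt import *
import sys
# current finger "arm angle" from tip: initial tip local y (side) ~ -0.002 at sw=0
def ang(p): 
    d=p[:2]-np.array([.6012,-.0968]);return np.arctan2(d[1],d[0])-(TH+np.pi)
a0=(ang(p)+np.pi)%(2*np.pi)-np.pi
print("tip angle",a0,"radius",np.hypot(*(p[:2]-[.6012,-.0968])),"tool az - TH",(np.arctan2(z[1],z[0])-TH))
step=float(sys.argv[1]);n=int(sys.argv[2])
c=np.array([.6012,-.0968]);q=p[:2].copy()
for i in range(n):
    v=q-c;w=c+np.array([[np.cos(step),-np.sin(step)],[np.sin(step),np.cos(step)]])@v
    print((w-q).round(4),round(np.degrees(step),2));q=w
E
python3 arc.py .036 6
```

```text
tip angle 0.02418587078918133 radius 0.08273284824897624 tool az - TH 0.0024373219746427477
[-0.003  0.   ] 2.06
[-0.003  0.   ] 2.06
[-0.003 -0.   ] 2.06
[-0.003 -0.   ] 2.06
[-0.003 -0.   ] 2.06
[-0.003 -0.   ] 2.06
```

step_arm([
  [0, -0.003, 0, 0.001, 2.1],
  [0, -0.003, 0, 0.0005, 2.1],
  [0, -0.003, 0, 0.0005, 2.1],
  [0, -0.003, 0, 0.0005, 2.1],
])

```text
t: 13.4
tool_pos: [0.595, -0.014, 0.1436]
tool_rot: [1.695, 1.755, -0.731]
contact_force: [1.3, 0.9, -8.7]
opening: -0.0001
```

```bash
python3 st.py; python3 arc.py .04 5
python3 - <<'E'
from tgt import *
P=ctrl.get_image("top");cv2.imwrite("pics/top3.png",cv2.resize(P["color"][190:350,180:400,::-1],None,fx=3.5,fy=3.5,interpolation=cv2.INTER_CUBIC))
E
```

```text
t 13.4 q [ 0.1951  0.1995  1.7659 -0.8286  1.4077  0.4028] pos [ 0.595  -0.014   0.1436] F [ 1.3  0.9 -8.7] open -0.0001
toolz [ 0.0365 -0.734  -0.6781] tilt 47.3 az -87.2 tooly [0.9992 0.0396 0.0109]
tip angle 0.18316045840294048 radius 0.08304526597968824 tool az - TH 0.1578797786469499
[-0.003 -0.   ] 2.29
[-0.003 -0.   ] 2.29
[-0.003 -0.001] 2.29
[-0.003 -0.001] 2.29
[-0.003 -0.001] 2.29
```

View pics/top3.png

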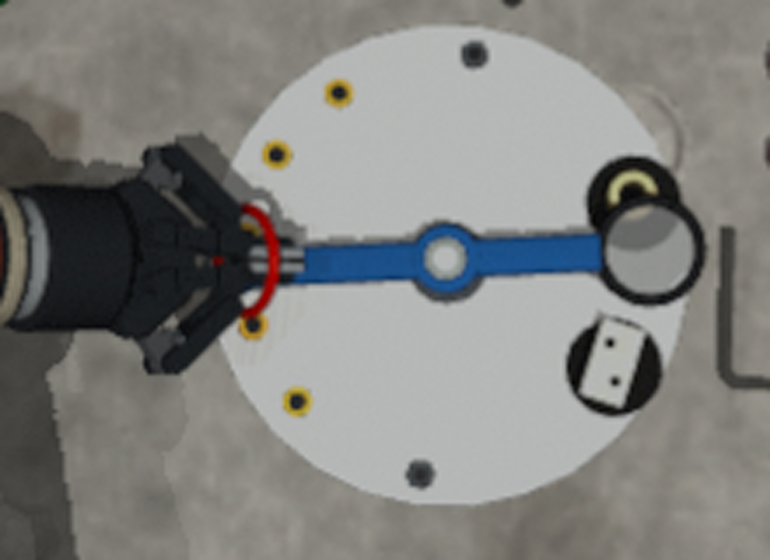

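step_arm([
  [0, -0.003, 0, 0.0, 2.2],
  [0, -0.003, -0.0005, 0.0, 2.2],
  [0, -0.003, -0.0005, 0.0, 2.2],
  [0, -0.003, -0.001, 0.0, 2.2],
  [0, 0, 0, 0.0005, 0],
])

```text
t: 14.08
tool_pos: [0.5802, -0.0159, 0.1438]
tool_rot: [1.529, 1.87, -0.659]
contact_force: [-0.7, 1.4, -9.2]
opening: 0.0005
```

```bash
cat > armang.py <<'E'
from tgt import *
def armang(P):
    hsv=cv2.cvtColor(P["color"],cv2.COLOR_RGB2HSV)
    m=cv2.inRange(hsv,(100,120,40),(120,255,255))
    ys,xs=np.nonzero(m)
    W=np.array([rayz(P,(x,y),.068)[:2] for x,y in zip(xs,ys)])
    d=W-[.6012,-.0968];r=np.hypot(*d.T);c,s=np.cos(TH),np.sin(TH)
    l=np.c_[d[:,0]*c+d[:,1]*s,-d[:,0]*s+d[:,1]*c]
    k=(r>.03)&(r<.088)&(l[:,0]>0)
    # centroid direction by radius bins
    a=[]
    for lo in np.arange(.04,.085,.005):
        kk=k&(r>lo)&(r<lo+.005)
        if kk.sum(): a.append(np.arctan2(l[kk,1].mean(),l[kk,0].mean()))
    return np.median(a),len(a)
if __name__=="__main__":
    P=ctrl.get_image("top");print("arm angle top",armang(P))
    P=ctrl.get_image("scene");print("scene",armang(P))
E
python3 st.py; python3 arc.py .04 1; python3 armang.py
```

```text
t 14.07 q [ 0.2005  0.0955  1.882  -0.8703  1.2909  0.3113] pos [ 0.5802 -0.0159  0.1438] F [-0.7  1.4 -9.2] open 0.0005
toolz [ 0.1548 -0.7183 -0.6783] tilt 47.3 az -77.8 tooly [0.9792 0.2027 0.0089]
tip angle 0.36255857249599277 radius 0.08353858015522028 tool az - TH 0.3205040261155625
[-0.003 -0.001] 2.29
arm angle top (np.float64(0.3376863843560108), 9)
scene (np.float64(0.2868610964779979), 9)
```

step_arm([
  [0, -0.003, -0.001, 0.0, 2.2],
  [0, -0.003, -0.001, 0.0, 2.2],
  [0, 0, 0, 0.0005, 0],
])

```text
t: 14.55
tool_pos: [0.5742, -0.0178, 0.1441]
tool_rot: [1.445, 1.922, -0.622]
contact_force: [-1.3, 2.7, -9.2]
opening: 0.0003
```

```bash
python3 st.py; python3 arc.py .04 1
python3 - <<'E'
from armang import *
P=ctrl.get_image("top");S=ctrl.get_image("scene")
print(armang(P),armang(S))
for n,X in(("top",P),("scene",S)):
    X=dict(X);X["color"]=cv2.imread(f"pics/{n}0.png")[:,:,::-1].copy();print("home",n,armang(X))
E
```

```text
t 14.55 q [ 0.1976  0.0432  1.9364 -0.8878  1.2303  0.261 ] pos [ 0.5742 -0.0178  0.1441] F [-1.3  2.7 -9.2] open 0.0003
toolz [ 0.2121 -0.7032 -0.6786] tilt 47.3 az -73.2 tooly [0.9596 0.2813 0.0085]
tip angle 0.43698583465806484 radius 0.08350249847292118 tool az - TH 0.4011816262589607
[-0.003 -0.001] 2.29
(np.float64(0.40749506878020464), 9) (np.float64(0.35216687386118156), 9)
home top (np.float64(-0.017319473893298815), 9)
home scene (np.float64(-0.030133684232907007), 9)
```

step_arm([
  [0, -0.0015, 0, 0.0, 0.9],
  [0, 0, 0, -0.003, 0],
  [0, 0, 0, -0.003, 0],
  [0, 0, 0, -0.003, 0],
  [0, 0, 0, 0, 0],
])

```text
t: 15.28
tool_pos: [0.5732, -0.0181, 0.1349]
tool_rot: [1.429, 1.93, -0.616]
contact_force: [-0.8, 2.3, -7.6]
opening: 0.0
```

```bash
python3 st.py; python3 armang.py
```

```text
t 15.28 q [ 0.1972  0.0475  1.9499 -0.8968  1.2086  0.2665] pos [ 0.5732 -0.0181  0.1349] F [-0.8  2.3 -7.6] open 0.0
toolz [ 0.2226 -0.7006 -0.6779] tilt 47.3 az -72.4 tooly [0.9553 0.2956 0.0082]
arm angle top (np.float64(0.4246598725148254), 9)
scene (np.float64(0.36827861394517486), 9)
```

step_arm([
  [0, 0, 0, -0.003, 0],
  [0, 0, 0, -0.003, 0],
  [0, 0, 0, 0, 0],
])

```text
t: 15.75
tool_pos: [0.5733, -0.0181, 0.1292]
tool_rot: [1.429, 1.929, -0.616]
contact_force: [-1.2, 2.5, -6.6]
opening: 0.0
```

```bash
python3 st.py; python3 armang.py
```

```text
t 15.75 q [ 0.1973  0.0566  1.9519 -0.9005  1.202   0.2765] pos [ 0.5733 -0.0181  0.1292] F [-1.2  2.5 -6.6] open 0.0
toolz [ 0.2227 -0.7009 -0.6776] tilt 47.3 az -72.4 tooly [0.9554 0.2952 0.0086]
arm angle top (np.float64(0.4246598725148254), 9)
scene (np.float64(0.3680720329237115), 9)
```

The finger is still carrying 6.6 N at about 4 mm lift, so the pin nose is inside the new hole. I'll lower until it is free.

step_arm([
  [0, 0, 0, -0.003, 0],
  [0, 0, 0, -0.003, 0],
  [0, 0, 0, -0.003, 0],
  [0, 0, 0, -0.003, 0],
  [0, 0, 0, -0.002, 0],
  [0, 0, 0, 0, 0],
])

```text
t: 16.6
tool_pos: [0.5776, -0.0194, 0.1215]
tool_rot: [1.425, 1.918, -0.614]
contact_force: [-3.0, 0.9, -1.5]
opening: -0.0001
```

```bash
python3 st.py
python3 - <<'E'
from armang import *
h=wvec(.436,[1,0,0]);s=np.cross([0,0,1],h);n=np.cross(z,s);n=-n if n[2]<0 else n
d=p-ring(.436);print("along z",d@z,"perp up",d@n,"side",d@s)
P=ctrl.get_image("top");S=ctrl.get_image("scene");print(armang(P),armang(S))
def outl(L):
    a=np.linspace(0,2*np.pi,400)
    u=np.c_[np.sin(np.radians(40))*np.sin(a),np.cos(a),np.cos(np.radians(40))*np.sin(a)]*.0295
    return plate2w(TH+.436,.6012,-.0968,np.array([-.111,0,.131+L])+u)
hsv=cv2.cvtColor(S["color"],cv2.COLOR_RGB2HSV)
m=cv2.inRange(hsv,(0,130,50),(8,255,255));m[:150]=0;m[240:]=0;m[:,:200]=0;m[:,310:]=0
ys,xs=np.nonzero(m);print("red bbox",xs.min(),ys.min(),xs.max(),ys.max())
for L in(0,.005,.01):
    q=proj(S,outl(L));print(L,q.min(0)-1.7,q.max(0)+1.7)
u,v=proj(S,[ring(.436)])[0].astype(int)
cv2.imwrite("pics/scene4.png",cv2.resize(S["color"][v-60:v+60,u-80:u+80,::-1],None,fx=4.5,fy=4.5,interpolation=cv2.INTER_CUBIC))
E
```

```text
t 16.6 q [ 0.1963  0.0762  1.95   -0.9175  1.1874  0.3002] pos [ 0.5776 -0.0194  0.1215] F [-3.   0.9 -1.5] open -0.0001
toolz [ 0.2299 -0.7051 -0.6708] tilt 47.9 az -71.9 tooly [0.9551 0.2959 0.0163]
along z 0.028671213077957367 perp up 0.013095090070927302 side 0.0025543967165564223
(np.float64(0.423931754339446), 9) (np.float64(0.36827861394517486), 9)
red bbox 238 188 269 210
0 [236.974 188.226] [268.606 210.62 ]
0.005 [236.671 185.794] [268.399 208.278]
0.01 [236.367 183.345] [268.191 205.922]
```

View pics/scene4.png

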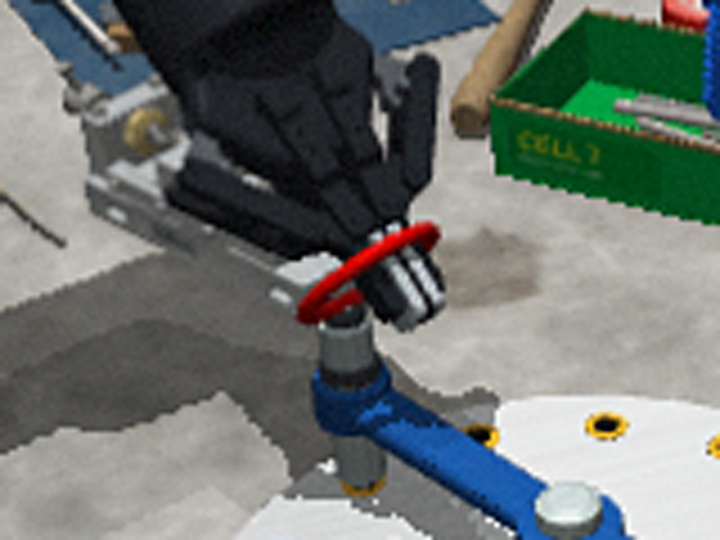

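step_arm([
  [0, -0.003, 0.003, 0, 0],
  [0, -0.002, 0.004, 0, 0],
])

```text
t: 16.95
tool_pos: [0.5728, -0.0122, 0.122]
tool_rot: [1.424, 1.917, -0.613]
contact_force: [-0.4, 0.6, -1.1]
opening: 0.0001
```

```bash
cat > rel.py <<'E'
from armang import *
h=wvec(.436,[1,0,0]);s=np.cross([0,0,1],h);n=np.cross(z,s);n=-n if n[2]<0 else n
d=p-ring(.436);print("along z",d@z,"perp up",d@n,"side",d@s,"F local h,s,z",o["contact_force"]@h,o["contact_force"]@s,o["contact_force"][2])
E
python3 st.py; python3 rel.py
```

```text
t 16.95 q [ 0.2114  0.0703  1.9556 -0.9152  1.1978  0.3096] pos [ 0.5728 -0.0122  0.122 ] F [-0.4  0.6 -1.1] open 0.0001
toolz [ 0.2309 -0.7055 -0.6701] tilt 47.9 az -71.9 tooly [0.9549 0.2963 0.0171]
along z 0.022164214210573137 perp up 0.007926007293657373 side 0.00030769460141938647 F local h,s,z -0.6821642391619397 -0.2064927053998414 -1.1020409290342288
```

Free now, with only noise-level force and the finger centred in the ring. Withdrawing along the finger axis.

step_arm([
  [0, -0.003, 0.009, 0.007, 0],
  [0, -0.003, 0.01, 0.009, 0],
  [0, -0.004, 0.014, 0.013, 0],
  [0, -0.006, 0.02, 0.018, 0],
  [0, -0.01, 0.03, 0.028, 0],
  [0, -0.01, 0.03, 0.03, 0],
  [0, -0.01, 0.03, 0.03, 0],
  [0, 0, 0, 0, 0],
  [0, 0, 0, 0, 0],
])

```text
t: 18.08
tool_pos: [0.5236, 0.1412, 0.2681]
tool_rot: [1.422, 1.918, -0.603]
contact_force: [0.2, -0.6, -0.4]
opening: 0.0001
```

```bash
python3 st.py; python3 rel.py
python3 - <<'E'
from armang import *
P=ctrl.get_image("top");S=ctrl.get_image("scene");print(armang(P),armang(S))
for nm,X in(("top",P),("scene",S)):
    hsv=cv2.cvtColor(X["color"],cv2.COLOR_RGB2HSV)
    m=cv2.inRange(hsv,(0,130,50),(8,255,255));m[:150]=0;m[340:]=0;m[:,:200]=0;m[:,310:]=0
    ys,xs=np.nonzero(m);print("red bbox",xs.min(),ys.min(),xs.max(),ys.max())
    a=np.linspace(0,2*np.pi,400)
    u=np.c_[np.sin(np.radians(40))*np.sin(a),np.cos(a),np.cos(np.radians(40))*np.sin(a)]*.0295
    for L in(0,.003,.01):
      q=proj(X,plate2w(TH+.436,.6012,-.0968,np.array([-.111,0,.131+L])+u));print(nm,L,q.min(0)-1.7,q.max(0)+1.7)
cv2.imwrite("pics/top5.png",cv2.resize(P["color"][170:360,200:430,::-1],None,fx=3.2,fy=3.2,interpolation=cv2.INTER_CUBIC))
cv2.imwrite("pics/scene5.png",cv2.resize(S["color"][130:420,180:460,::-1],None,fx=2,fy=2,interpolation=cv2.INTER_CUBIC))
E
```

```text
t 18.07 q [ 0.5048 -0.0422  1.8013 -0.8171  1.5737  0.2901] pos [0.5236 0.1412 0.2681] F [ 0.2 -0.6 -0.4] open 0.0001
toolz [ 0.238  -0.7016 -0.6717] tilt 47.8 az -71.3 tooly [0.9534 0.3008 0.0237]
along z -0.19531745673303133 perp up 0.007983401005737759 side 0.003159440362006805 F local h,s,z 0.5996628845619885 0.0021608188110354663 -0.3963411834099879
(np.float64(0.423931754339446), 9) (np.float64(0.36827861394517486), 9)
red bbox 244 155 263 294
top 0 [243.12  262.272] [263.958 294.466]
top 0.003 [242.906 262.199] [263.787 294.478]
top 0.01 [242.403 262.028] [263.385 294.506]
red bbox 238 188 269 210
scene 0 [236.974 188.226] [268.606 210.62 ]
scene 0.003 [236.793 186.769] [268.482 209.217]
scene 0.01 [236.367 183.345] [268.191 205.922]
```

View pics/top5.png

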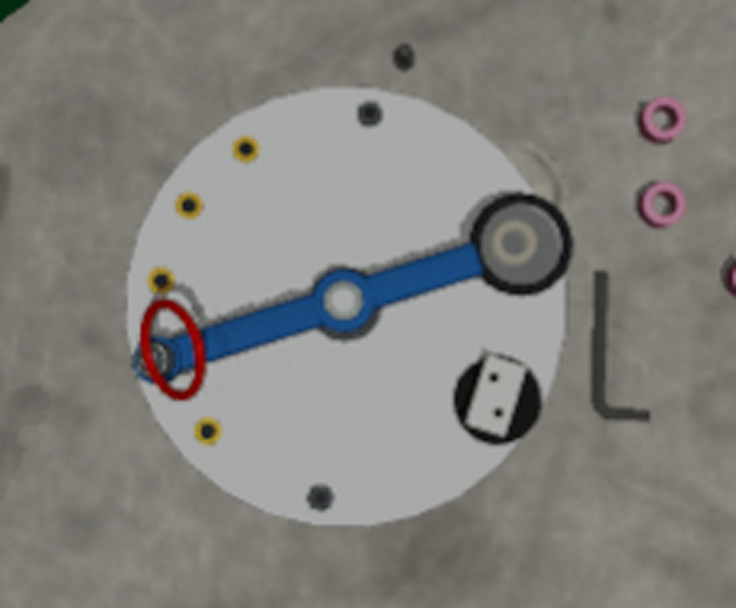

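View pics/scene5.png

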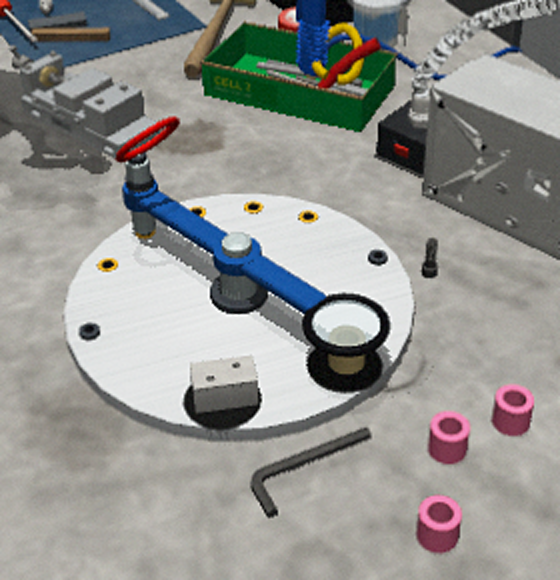

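The lens now stands over the brass bush, and the ring outline matches "pin home at +0.436" to about a pixel in both views. The block, screw and key look unmoved, and the gripper is well clear. Handing in.

```bash
python3 -c "
from station import ctrl
o=ctrl.get_obs();print(o['t'],o['contact_force'],abs(o['dq']).max())
print(ctrl.finish_job())"
```

```text
18.175 [ 0.66361984 -0.88667338 -1.52904849] 0.010539910170647275
the job is handed in; nothing more can be done
None
```

I lifted the pin out of its hole, swung the arm one hole (+0.436 rad, ring towards the robot), and let the pin drop home with the lens over the brass bush. I then took the finger out and handed in at about 18.2 s of the 51 s; no verdict was reported.

**How it was done:** The moves only allow shifts and a turn about the vertical. I tilted the tool to about 48° by pushing past the arm's reach in free space. With the gripper shut I put the fingertips through the ring and lifted it about 16 mm, then swung the arm and lowered.

**Last checks:**
- **Ring and pin:** The ring outline matched "pin home at +0.436 rad" to about a pixel in both cameras. On the way down the finger was still carrying 6.6 N at about 4 mm lift, which shows the nose was in the hole.
- **Lens and loose parts:** In both views the lens is centred on the bush by eye. The block, screw and key look unmoved, but I did not measure them.
- **Robot:** The gripper is clear of everything. The highest force I read during the lift was about 9 N, against the 35 N limit.

**What disagreed or could count against it:**
- **Arm angle:** The top view gave 0.424 rad, or about 0.44 after correcting the -0.017 it reads with the arm at home. The side view gave 0.37, which I did not trust because it sees the arm's side face; its reading at home was -0.03.
- **Joint 3:** While tilting, it read 0.055 to 0.059 at its lower stop, just under the stated 0.06 limit. I don't know whether the judge counts that as passing its range.
- **Lowering:** The last few rows stuck briefly on the ring with about 3 N of side force. A small sideways shift freed the finger before I withdrew it.

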